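Find the hatch that rocks on the offcut bin

TASK

The four identical wooden hatches of the offcut bin look alike, but three compartments are full to the top and only one has room. Press the hatches gently on their black spots to find the one that rocks, then push that one all the way open and back away from it. Do not force the hatches that stay put, and do not move or pick up the tape measure, the wax jar, the glue bottle or the hammer.

Things in the scene. Friction and masses are not known exactly. Their poses are not given: they have to be found in the camera images.
- bin: Green wooden offcut bin fixed to the bench, 260 x 432 mm, 130 mm high. Origin: on the bench under the hatches' pivot line, mid-width. x points away from the robot (the bin is turned up to 20 degrees), y along the row of hatches, z up. Hatches 1 to 4 lie at y = +157.5, +52.5, -52.5, -157.5 mm. From x = 77 to 165 mm there is a fixed ledge level with them.
- deck (a point): Middle of the row of hatches on the pivot line, at deck height (130 mm). Each hatch is wood, 150 (x) x 92 (y) x 12 mm, flush with the deck in an opening 154 x 95 mm. It pivots about a line along y through the middle of its underside (118 mm up); only its robot-side end (-x) can go down. Which one is free changes from run to run and cannot be seen.
- pivot (a point): Pivot line, 12 mm below the deck. The free hatch gives way at about 3 N on its black spot, turns freely to its stop at 0.85 rad and stays where left; straight down on the spot a fingertip is then 35 to 45 mm below the deck and meets nothing else. A blocked hatch gives about 1 mm at 10 N, never over 5 mm, and springs back; over 80 N on the bin is forcing it.
- hatch_1_pad (a point): Centre of the black press spot (a flat disc 28 mm across) on the top face of hatch 1, 45 mm from the hatch's pivot line towards the robot side (-x of the bin) and midway across the hatch. As the bin stands level and the hatch is shut, its z axis points up and its x axis points from the spot to the pivot line, away from the robot. It moves with the hatch.
- hatch_2_pad (a point): Centre of the black press spot (a flat disc 28 mm across) on the top face of hatch 2, 45 mm from the hatch's pivot line towards the robot side (-x of the bin) and midway across the hatch. As the bin stands level and the hatch is shut, its z axis points up and its x axis points from the spot to the pivot line, away from the robot. It moves with the hatch.
- hatch_3_pad (a point): Centre of the black press spot (a flat disc 28 mm across) on the top face of hatch 3, 45 mm from the hatch's pivot line towards the robot side (-x of the bin) and midway across the hatch. As the bin stands level and the hatch is shut, its z axis points up and its x axis points from the spot to the pivot line, away from the robot. It moves with the hatch.
- hatch_4_pad (a point): Centre of the black press spot (a flat disc 28 mm across) on the top face of hatch 4, 45 mm from the hatch's pivot line towards the robot side (-x of the bin) and midway across the hatch. As the bin stands level and the hatch is shut, its z axis points up and its x axis points from the spot to the pivot line, away from the robot. It moves with the hatch.
- hatch_1 (a joint): Tilt of hatch 1 about its pivot line in rad: 0 shut and flush, grows as the end with the black spot goes down (the other end rises), 0.85 at its open stop. Counting from the bin's left end (+y) this is number 1.
- hatch_2 (a joint): Tilt of hatch 2 about its pivot line in rad: 0 shut and flush, grows as the end with the black spot goes down (the other end rises), 0.85 at its open stop. Counting from the bin's left end (+y) this is number 2.
- hatch_3 (a joint): Tilt of hatch 3 about its pivot line in rad: 0 shut and flush, grows as the end with the black spot goes down (the other end rises), 0.85 at its open stop. Counting from the bin's left end (+y) this is number 3.
- hatch_4 (a joint): Tilt of hatch 4 about its pivot line in rad: 0 shut and flush, grows as the end with the black spot goes down (the other end rises), 0.85 at its open stop. Counting from the bin's left end (+y) this is number 4.
- tape_measure_mid (a point): Middle of the yellow tape measure, 60 x 35 x 55 mm, standing on the ledge behind the hatches. Leave alone.
- wax_jar_mid (a point): Middle of the amber wax jar, 52 mm across, 55 mm tall, on the ledge behind the hatches. Leave alone.
- glue_bottle_mid (a point): Middle of the white glue bottle, 60 mm across, 160 mm tall, on the bench to the left of the bin. Leave alone.
- hammer_mid (a point): About the middle of the hammer lying on the bench to the right of the bin, about 260 mm long. Leave alone.

How it is judged (in metres and radians):
On the way, in this order (a step that is already met when the one before it is completed fails the run):
1. a hatch rocks (value of joint any of hatch_1, hatch_2, hatch_3, hatch_4 above 0.2 rad), for 0.02 s.
2. that hatch is pushed open (value of joint any of hatch_1, hatch_2, hatch_3, hatch_4 above 0.65 rad), for 0.2 s.
At the end, for the whole second after the job is handed in: One hatch stands open by more than 0.65 rad (its stop is at 0.85), the other three are still shut (below 0.2 rad), all at rest, and the tape measure, jar, bottle and hammer are within 20 mm of where they began (((value of joint hatch_1 above 0.65 rad and value of joint each of hatch_2, hatch_3, hatch_4 below 0.2 rad) or (value of joint hatch_2 above 0.65 rad and value of joint each of hatch_1, hatch_3, hatch_4 below 0.2 rad) or (value of joint hatch_3 above 0.65 rad and value of joint each of hatch_1, hatch_2, hatch_4 below 0.2 rad) or (value of joint hatch_4 above 0.65 rad and value of joint each of hatch_1, hatch_2, hatch_3 below 0.2 rad)) and velocity of joint hatch_1 between -0.05 and 0.05 rad/s and velocity of joint hatch_2 between -0.05 and 0.05 rad/s and velocity of joint hatch_3 between -0.05 and 0.05 rad/s and velocity of joint hatch_4 between -0.05 and 0.05 rad/s and distance of each of tape_measure_mid, wax_jar_mid, glue_bottle_mid, hammer_mid from where it was at the start of the episode below 0.02 m); the robot touches nothing.
It fails at once if a bystander is moved or lifted by more than 20 mm (distance of any of tape_measure_mid, wax_jar_mid, glue_bottle_mid, hammer_mid from where it was at the start of the episode above 0.02 m).
It fails at once if the bin or a hatch is forced (more than 80 N) (contact force between the fingers and bin above 80 N).
It also fails if it takes over 45 s, if anything falls off the work surface, if the arm or the gripper's body presses on something with over 40 N, if the wrist force passes 120 N, or if a joint passes its speed limit or range.

ROBOT

A 6-joint arm with a two-finger parallel gripper is mounted at the origin on the work surface. World frame = base frame: x ahead of the robot, y to its left, z up, the work surface at z = 0. Lengths are in mm, angles in rad, forces in N, time in s.
With the tool pointing down it reaches from about 350 to 875 mm from the base axis. Payload 4.2 kg.
Tool frame: the origin (TCP) lies midway between the tips of the shut fingers; the grasp point (between the pads) lies 19 mm behind it (arm.tcp_to_grasp is the distance from the TCP to the grasp point, in mm); z points along the fingers, y is the line along which they close (so a half turn about z gives the same grasp; the last joint's range is limited). The gripper opens to 85 mm and grips with 20 to 120 N. Pads are 22 mm wide; open, the fingers measure 114 mm over their backs; the gripper's body (76 mm by 85 mm) begins 54 mm behind the grasp point. The pads swing forward as they close: fully open they stand 13 mm farther back than shut.
Start: joints at [-0.968, 0.385, 0.008, 0, -1.194, -0.259], TCP at [210.682, -588.398, 231.312] pointing down, gripper open.
Joint ranges: [-3.14, 3.14], [-1.21, 2.06], [-1.07, 1.41], [-3.16, 2.05], [-2.99, -0.16], [-3.1, 3.1]. Speed limits (rad/s): [2.79, 2.79, 3.14, 3.14, 3.14, 3.14].

INTERFACE

Orientations are given as a unit quaternion [x, y, z, w].
In Python, from bench import arm, imaging, job, models gives the robot as it stands.
- The arm moves only by the tool arm_command, never from a script. Its argument "rows" is a list of rows, each an object with "grip": the opening, from 0 (shut) to 1 (fully open); "linear": the shift along the tool's x, y, z in mm, a list of three; "rot": the turn, a rotation vector about the tool's x, y, z in rad, a list of three. In form: [{"grip": grip, "linear": [tx, ty, tz], "rot": [rx, ry, rz]}, ...]. A call has 1 to 10 rows; each row is the pose to reach, as a shift and turn from the pose commanded when the call began, along the tool's axes at that moment; what a row does not reach only later rows make up. A row lasts 1/8 s, in which the tool goes at most 62.5 mm and 10.7 degrees, less where a joint would pass 70% of its speed; a pose out of reach is approached as far as the arm can. A call with a gripper value outside its range is refused whole. The fingers move at their own pace and stop on an object; the grip force is fixed at half the most. Time passes only in rows, so rows that repeat a pose let the fingers close. It gives the time, the measured TCP pose, the force, the opening and the grip force at its end, in the units of the state.
- arm.read_state(): the state, without advancing time (a new reading comes with each control period).
- imaging.get_image(name): name is "scene" or "top" or "wrist"; returns a dict with "frame" (400x640x3 uint8, red, green, blue), "fx", "fy", "cx", "cy" (pixels), "extrinsics" (4x4, takes a point from world to camera coordinates); the wrist camera has in their place "T_tool_cam" (4x4, takes a point from camera to tool coordinates, whose origin is the TCP and whose axes are the flange's). Camera axes: x right, y down, z forward; pixel columns grow to the right and rows downward; lengths in mm; the calibration is good to about 2 mm. A picture is of the moment at which its call begins: read the wrist's pose just before it. There is no depth.
- job.job_done(): hands the job in; it is judged then, once.
Trained networks look in a picture, given as the dict that the camera call returned (one of the last four; its "shot" number tells which), for a name from the list of things; names that differ only in an ending like _2 or _b are one class to them, and where a whole thing is asked for, a point or a joint stands for the part that bears it (a point fixed in the world has none). Each returns a list of dicts, best first, with "score" (0 to 1); they miss things now and then, are a little off and sometimes report something else, mostly with a low value. They report only what shows in the picture. A call takes as long as a camera call.
- models.spot_in(picture, query): "rect" ([left, top, right, bottom] in pixels, round what is visible of it).
- models.tip_of(picture, query): "pixel" ([column, row] in pixels: a listed point, or the origin of a listed thing).
The state is a dict: "clock": time; "joints": joint angles; "joint_vel": joint speeds; "joint_efforts": joint torques, N m; "position": TCP position; "ee_rot": TCP orientation; "contact_force": force on the tool from outside, world axes, zero at the start; "wrist_torque": the same for the moment, N m; "gripper_width": finger opening in mm; "grasp_force": force on a finger pad.
Only numpy, scipy, OpenCV 4.12 (cv2) and the standard library are available. Lean on these libraries where they do the work, as an engineer would, in place of code of your own. Each camera call takes 0.05 s, during which the arm holds its last target. There are 200 camera calls.

## Working session

There is one attempt and no reset: what is moved stays moved. The work goes in short steps, Python scripts to look and compute and a tool call to move; the robot and the scene stay as the last step left them, time stands still between calls to the robot, and variables do not carry over. Pictures are saved under pics/ and viewed, at most 10 in all, crops included, and the job is handed in when it is done.

Besides the shell and the picture viewer there is one more tool, called after "Request:" as name(argument=value, ...), one argument or row to a line, values as JSON. arm_command: Moves the arm, as the interface text tells. Its arguments: {"type":"object","properties":{"rows":{"type":"array"}},"required":["rows"]}

```bash
mkdir -p pics
cat > h.py <<'E'
import numpy as np, cv2
from bench import arm, imaging, job, models
def ray(p,u,v):
    E=np.array(p["extrinsics"]); R=E[:3,:3]; o=-R.T@E[:3,3]
    d=R.T@np.array([(u-p["cx"])/p["fx"],(v-p["cy"])/p["fy"],1]); return o,d
def atz(p,u,v,z):
    o,d=ray(p,u,v); return o+d*(z-o[2])/d[2]
E
python3 - <<'E'
from h import *
s=arm.read_state(); print(s)
for n in ["top","scene"]:
    p=imaging.get_image(n); cv2.imwrite(f"pics/{n}.png",p["frame"][:,:,::-1])
    for q in ["hatch_1_pad"]:
        for r in models.tip_of(p,q): print(n,q,round(r["score"],2),r["pixel"],atz(p,*r["pixel"],130).round(1))
    for q in ["tape_measure_mid","wax_jar_mid","glue_bottle_mid"]:
        for r in models.tip_of(p,q)[:1]: print(n,q,round(r["score"],2),r["pixel"],atz(p,*r["pixel"],150).round(1))
E
```

```text
{'clock': 0.0, 'joints': array([-9.68366392e-01,  3.85564113e-01,  6.59542877e-03, -5.27527251e-04,
       -1.19399334e+00, -2.58642757e-01]), 'joint_vel': array([ 4.30982636e-04, -2.23159743e-03, -3.76355196e-04,  5.17544918e-04,
        4.12842635e-05,  1.26520953e-03]), 'joint_efforts': array([ 5.26047425e-04, -3.92287660e+01,  1.88409108e+01,  4.18636233e+00,
       -4.60029056e-03, -2.75207334e-06]), 'position': array([ 210.50436796, -587.84705563,  230.20089565]), 'ee_rot': array([-1.70952348e-01,  9.85278672e-01,  1.08634559e-03, -2.29153116e-04]), 'contact_force': array([-0.18903956, -0.63380238,  0.51325148]), 'wrist_torque': array([ 0.01757916,  0.02089551, -0.02930288]), 'grasp_force': 0.0, 'gripper_width': 85.50561655066815}
top hatch_1_pad 0.91 [276.1, 218.0] [532.3 113.5 130. ]
top tape_measure_mid 0.64 [298.1, 167.8] [709.3  38.4 150. ]
top wax_jar_mid 0.49 [345.3, 171.6] [ 698.7 -127.7  150. ]
top glue_bottle_mid 0.52 [178.9, 224.0] [505.8 448.1 150. ]
scene hatch_1_pad 0.85 [367.1, 168.8] [538.4 127.9 130. ]
scene tape_measure_mid 0.83 [358.4, 201.4] [701.   40.7 150. ]
scene wax_jar_mid 0.92 [299.5, 209.1] [ 690.6 -128.5  150. ]
scene glue_bottle_mid 0.87 [456.6, 162.7] [603.1 408.5 150. ]
```

View pics/top.png

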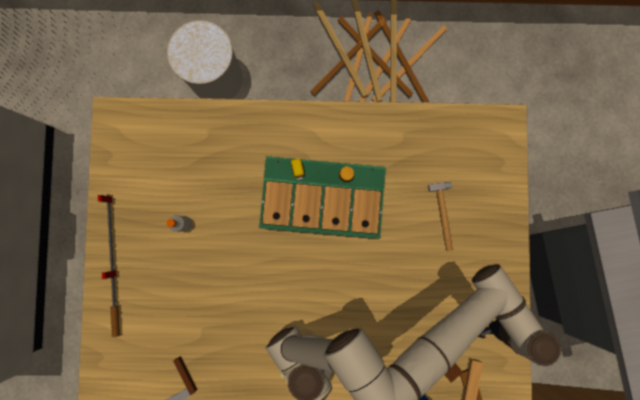

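View pics/scene.png

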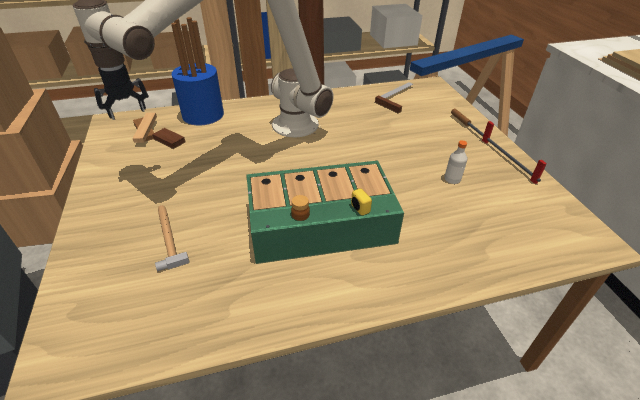

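The top view shows the black spots near (276,216), (306,218), (336,221) and (365,224). The jar (347,174) and the tape (298,168) stand behind the hatches. In the scene view the spots are near (266,182), (300,174), (333,174) and (365,171), and the hammer lies well to the right.

Run:
```python
from h import *
from scipy.spatial.transform import Rotation as Ro
W={}
for n,g in [("top",[(276,216),(306,218),(336,221),(365,224)]),("scene",[(365,171),(333,174),(300,174),(266,182)])]:
    p=imaging.get_image(n); f=p["frame"].astype(float).sum(2); P=[]
    for u,v in g:
        w=f[v-7:v+8,u-8:u+9]; k=np.clip(230-w,0,150); yy,xx=np.mgrid[v-7:v+8,u-8:u+9]
        c=(k*xx).sum()/k.sum(),(k*yy).sum()/k.sum(); P.append(atz(p,*c,130)); print(n,np.round(c,1),P[-1].round(1))
    W[n]=np.array(P)
m=(W["top"]+W["scene"])/2
ys=np.array([157.5,52.5,-52.5,-157.5])
for k,P in [*W.items(),("mean",m)]:
    d=(P[:,:2]*ys[:,None]).sum(0)/(ys**2).sum(); c=P[:,:2].mean(0); print(k,"scale",np.linalg.norm(d),"yaw",np.arctan2(-d[0],d[1]),"centre",c)
    d/=np.linalg.norm(d); T=c+ys[:,None]*d; print(T.round(1))
s=arm.read_state(); R=Ro.from_quat(s["ee_rot"]).as_matrix(); print(R.round(3))
```

```text
top [276.  215.5] [541.1 114.1 130. ]
top [305.6 218.1] [533.6   9.3 130. ]
top [335.2 220.7] [525.9 -95.5 130. ]
top [364.8 223.3] [ 518.4 -200.5  130. ]
scene [364.3 170. ] [542.3 117.  130. ]
scene [332.4 173.7] [535.4  12.4 130. ]
scene [299.5 177.2] [527.2 -92.2 130. ]
scene [265.6 180.9] [ 519.5 -197.2  130. ]
top scale 1.001336685108465 yaw -0.07211375975600177 centre [529.78323877 -43.14466069]
[[ 541.1  113.9]
 [ 533.6    9.2]
 [ 526.   -95.5]
 [ 518.4 -200.2]]
scene scale 1.0001563776413225 yaw -0.07294359335290837 centre [531.08917572 -40.00233842]
[[ 542.6  117.1]
 [ 534.9   12.4]
 [ 527.3  -92.4]
 [ 519.6 -197.1]]
mean scale 1.0007464452326902 yaw -0.07252843187240611 centre [530.43620725 -41.57349955]
[[ 541.8  115.5]
 [ 534.2   10.8]
 [ 526.6  -93.9]
 [ 519.  -198.7]]
[[-0.941 -0.337  0.   ]
 [-0.337  0.941  0.   ]
 [-0.     0.    -1.   ]]
```

Request:
arm_command(
  rows=[
    {"grip": 0,"linear": [-50,31,0],"rot": [0,0,0.1]},
    {"grip": 0,"linear": [-100,62,0],"rot": [0,0,0.2]},
    {"grip": 0,"linear": [-150,93,0],"rot": [0,0,0.3]},
    {"grip": 0,"linear": [-200,124,0],"rot": [0,0,0.4165]},
    {"grip": 0,"linear": [-250,155,0],"rot": [0,0,0.4165]},
    {"grip": 0,"linear": [-300,186,0],"rot": [0,0,0.4165]},
    {"grip": 0,"linear": [-350,218,0],"rot": [0,0,0.4165]},
    {"grip": 0,"linear": [-400,249,10],"rot": [0,0,0.4165]},
    {"grip": 0,"linear": [-421.3,261.9,50],"rot": [0,0,0.4165]},
    {"grip": 0,"linear": [-421.3,261.9,75],"rot": [0,0,0.4165]},
  ],
)

```text
clock: 1.85
position: [519.7, -197.9, 154.7]
ee_rot: [0.035, 0.999, 0.0, -0.001]
contact_force: [-0.5, 0.8, 0.6]
gripper_width: -0.0
grasp_force: 0.0
```

Request:
arm_command(
  rows=[
    {"grip": 0,"linear": [0,0,0],"rot": [0,0,0]},
    {"grip": 0,"linear": [0,0,0],"rot": [0,0,0]},
  ],
)

```text
clock: 2.1
position: [519.8, -200.3, 157.6]
ee_rot: [0.036, 0.999, -0.0, 0.001]
contact_force: [0.0, 0.2, 0.0]
gripper_width: -0.3
grasp_force: 0.0
```

Request:
arm_command(
  rows=[
    {"grip": 0,"linear": [0,0,12],"rot": [0,0,0]},
    {"grip": 0,"linear": [0,0,22],"rot": [0,0,0]},
    {"grip": 0,"linear": [0,0,22],"rot": [0,0,0]},
  ],
)

```text
clock: 2.48
position: [518.2, -199.9, 133.3]
ee_rot: [0.037, 0.999, 0.0, -0.001]
contact_force: [-0.2, 0.2, 0.1]
gripper_width: 0.1
grasp_force: 0.0
```

Request:
arm_command(
  rows=[
    {"grip": 0,"linear": [0,0,1],"rot": [0,0,0]},
    {"grip": 0,"linear": [0,0,2],"rot": [0,0,0]},
    {"grip": 0,"linear": [0,0,2],"rot": [0,0,0]},
  ],
)

```text
clock: 2.85
position: [519.1, -199.8, 132.4]
ee_rot: [0.036, 0.999, -0.0, 0.0]
contact_force: [-0.7, 0.3, -0.2]
gripper_width: 0.0
grasp_force: 0.0
```

Request:
arm_command(
  rows=[
    {"grip": 0,"linear": [0,0,1],"rot": [0,0,0]},
    {"grip": 0,"linear": [0,0,2],"rot": [0,0,0]},
    {"grip": 0,"linear": [0,0,2],"rot": [0,0,0]},
  ],
)

```text
clock: 3.22
position: [519.0, -199.8, 130.2]
ee_rot: [0.036, 0.999, 0.0, -0.0]
contact_force: [0.1, -0.7, 0.1]
gripper_width: 0.2
grasp_force: 0.0
```

Request:
arm_command(
  rows=[
    {"grip": 0,"linear": [0,0,1],"rot": [0,0,0]},
    {"grip": 0,"linear": [0,0,2],"rot": [0,0,0]},
    {"grip": 0,"linear": [0,0,2],"rot": [0,0,0]},
  ],
)

```text
clock: 3.6
position: [519.0, -199.9, 129.4]
ee_rot: [0.036, 0.999, -0.0, 0.0]
contact_force: [-2.9, 1.7, 6.3]
gripper_width: -0.1
grasp_force: 3.3
```

Request:
arm_command(
  rows=[
    {"grip": 0,"linear": [0,0,1],"rot": [0,0,0]},
    {"grip": 0,"linear": [0,0,1.5],"rot": [0,0,0]},
    {"grip": 0,"linear": [0,0,1.5],"rot": [0,0,0]},
  ],
)

```text
clock: 3.98
position: [518.9, -199.9, 129.1]
ee_rot: [0.036, 0.999, -0.0, 0.0]
contact_force: [-5.6, 3.2, 12.5]
gripper_width: -0.2
grasp_force: 6.3
```

Hatch 4 holds at 12.5 N, so it is blocked. Next is hatch 3.

Request:
arm_command(
  rows=[
    {"grip": 0,"linear": [0,0,-20],"rot": [0,0,0]},
    {"grip": 0,"linear": [0,52,-20],"rot": [0,0,0]},
    {"grip": 0,"linear": [0,105,-20],"rot": [0,0,0]},
    {"grip": 0,"linear": [0,105,-20],"rot": [0,0,0]},
    {"grip": 0,"linear": [0,105,-5],"rot": [0,0,0]},
    {"grip": 0,"linear": [0,105,-3],"rot": [0,0,0]},
    {"grip": 0,"linear": [0,105,-1.5],"rot": [0,0,0]},
    {"grip": 0,"linear": [0,105,0],"rot": [0,0,0]},
    {"grip": 0,"linear": [0,105,0],"rot": [0,0,0]},
  ],
)

```text
clock: 5.1
position: [526.5, -95.5, 128.8]
ee_rot: [0.037, 0.999, 0.0, 0.0]
contact_force: [-5.5, 5.5, 15.6]
gripper_width: -0.2
grasp_force: 7.9
```

Hatch 3 holds at 15.6 N, so it is blocked too. Next is hatch 2.

Request:
arm_command(
  rows=[
    {"grip": 0,"linear": [0,0,-20],"rot": [0,0,0]},
    {"grip": 0,"linear": [0,52,-20],"rot": [0,0,0]},
    {"grip": 0,"linear": [0,105,-20],"rot": [0,0,0]},
    {"grip": 0,"linear": [0,105,-20],"rot": [0,0,0]},
    {"grip": 0,"linear": [0,105,-5],"rot": [0,0,0]},
    {"grip": 0,"linear": [0,105,-3],"rot": [0,0,0]},
    {"grip": 0,"linear": [0,105,-1.5],"rot": [0,0,0]},
    {"grip": 0,"linear": [0,105,0],"rot": [0,0,0]},
    {"grip": 0,"linear": [0,105,0],"rot": [0,0,0]},
  ],
)

```text
clock: 6.22
position: [534.0, 8.6, 128.8]
ee_rot: [0.037, 0.999, 0.0, 0.0]
contact_force: [-6.4, 5.0, 17.0]
gripper_width: -0.3
grasp_force: 8.3
```

Hatch 2 holds at 17 N, so it is blocked. That leaves hatch 1.

Request:
arm_command(
  rows=[
    {"grip": 0,"linear": [0,0,-20],"rot": [0,0,0]},
    {"grip": 0,"linear": [0,52,-20],"rot": [0,0,0]},
    {"grip": 0,"linear": [0,106,-20],"rot": [0,0,0]},
    {"grip": 0,"linear": [0,106,-20],"rot": [0,0,0]},
    {"grip": 0,"linear": [0,106,-5],"rot": [0,0,0]},
    {"grip": 0,"linear": [0,106,-3],"rot": [0,0,0]},
    {"grip": 0,"linear": [0,106,-1.5],"rot": [0,0,0]},
    {"grip": 0,"linear": [0,106,0],"rot": [0,0,0]},
    {"grip": 0,"linear": [0,106,0],"rot": [0,0,0]},
  ],
)

```text
clock: 7.35
position: [542.0, 114.9, 126.8]
ee_rot: [0.037, 0.999, -0.0, 0.0]
contact_force: [-1.0, -0.4, 1.0]
gripper_width: -0.0
grasp_force: 0.6
```

Hatch 1 gives way at about 1 N, so it is the free one. I'll push it down.

Request:
arm_command(
  rows=[
    {"grip": 0,"linear": [0,0,4],"rot": [0,0,0]},
    {"grip": 0,"linear": [0,0,8],"rot": [0,0,0]},
    {"grip": 0,"linear": [0,0,12],"rot": [0,0,0]},
    {"grip": 0,"linear": [0,0,16],"rot": [0,0,0]},
    {"grip": 0,"linear": [0,0,20],"rot": [0,0,0]},
    {"grip": 0,"linear": [0,0,23],"rot": [0,0,0]},
    {"grip": 0,"linear": [0,0,25],"rot": [0,0,0]},
    {"grip": 0,"linear": [0,0,25],"rot": [0,0,0]},
  ],
)

```text
clock: 8.35
position: [542.1, 115.7, 101.4]
ee_rot: [0.036, 0.999, 0.0, 0.0]
contact_force: [-0.2, 0.1, 0.2]
gripper_width: -0.0
grasp_force: 0.0
```

Request:
arm_command(
  rows=[
    {"grip": 0,"linear": [0,0,2],"rot": [0,0,0]},
    {"grip": 0,"linear": [0,0,4],"rot": [0,0,0]},
    {"grip": 0,"linear": [0,0,4],"rot": [0,0,0]},
  ],
)

```text
clock: 8.72
position: [541.8, 115.4, 97.4]
ee_rot: [0.036, 0.999, -0.0, -0.0]
contact_force: [0.2, -0.1, -0.5]
gripper_width: -0.1
grasp_force: 0.2
```

Request:
arm_command(
  rows=[
    {"grip": 0,"linear": [0,0,1.5],"rot": [0,0,0]},
    {"grip": 0,"linear": [0,0,3],"rot": [0,0,0]},
    {"grip": 0,"linear": [0,0,3],"rot": [0,0,0]},
  ],
)

```text
clock: 9.1
position: [542.0, 115.3, 94.9]
ee_rot: [0.036, 0.999, 0.0, 0.0]
contact_force: [-0.5, 1.3, 3.0]
gripper_width: 0.0
grasp_force: 1.6
```

Request:
arm_command(
  rows=[
    {"grip": 0,"linear": [0,0,1],"rot": [0,0,0]},
    {"grip": 0,"linear": [0,0,2],"rot": [0,0,0]},
    {"grip": 0,"linear": [0,0,2],"rot": [0,0,0]},
  ],
)

```text
clock: 9.48
position: [542.1, 115.3, 94.7]
ee_rot: [0.036, 0.999, -0.0, 0.0]
contact_force: [-6.0, 0.2, 12.1]
gripper_width: 0.2
grasp_force: 6.1
```

The force is rising at 35 mm down, so the hatch is on its stop. I'll back away straight up, then towards the robot.

Request:
arm_command(
  rows=[
    {"grip": 0,"linear": [0,0,-10],"rot": [0,0,0]},
    {"grip": 0,"linear": [0,0,-40],"rot": [0,0,0]},
    {"grip": 0,"linear": [0,0,-90],"rot": [0,0,0]},
    {"grip": 0,"linear": [0,0,-140],"rot": [0,0,0]},
    {"grip": 0,"linear": [50,0,-160],"rot": [0,0,0]},
    {"grip": 0,"linear": [100,0,-160],"rot": [0,0,0]},
    {"grip": 0,"linear": [130,0,-160],"rot": [0,0,0]},
    {"grip": 0,"linear": [130,0,-160],"rot": [0,0,0]},
  ],
)

```text
clock: 10.48
position: [410.7, 124.6, 253.1]
ee_rot: [0.036, 0.999, 0.0, 0.0]
contact_force: [1.2, 0.3, -0.4]
gripper_width: -0.3
grasp_force: 0.0
```

Run:
```python
from h import *
p=imaging.get_image("scene"); cv2.imwrite("pics/s2.png",cv2.resize(p["frame"][130:280,220:480,::-1],None,fx=3,fy=3)); s=arm.read_state(); print(s["position"],s["contact_force"],abs(s["joint_vel"]).max())
```

```text
[411.95099356 124.8741351  253.14064742] [0.51310996 0.59182618 0.27626766] 0.035304391198011875
```

View pics/s2.png

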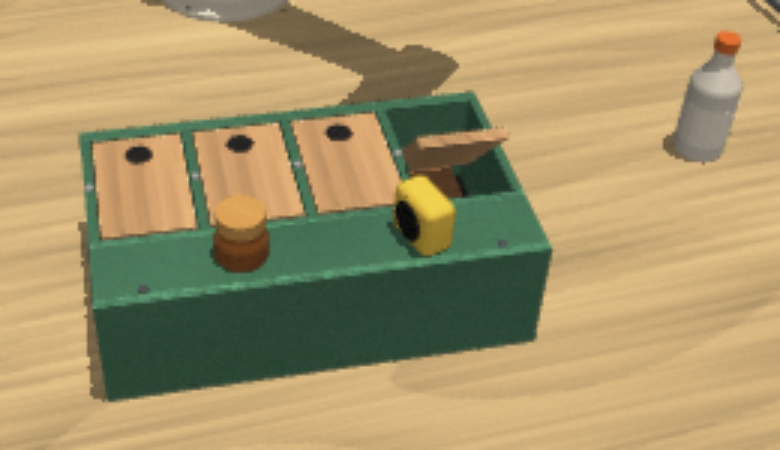

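The crop shows hatch 1 tilted fully open at about (455,150). The other three hatches are shut, and the jar (240,235), tape (425,215) and bottle (710,100) have not moved.

```bash
python3 -c "
from bench import job; print(job.job_done())"
```

```text
the job is handed in; nothing more can be done
None
```

Hatch 1 was the free one: I pushed it open to its stop and backed the arm away. Hatches 2 to 4 held under gentle presses of 12 to 17 N, and the job is handed in, though the judge returned no result.

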